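Set up the bench punch: seat the cutting pad and hold the side gauge at 100

TASK

The bench punch's head is swung aside for setting up: seat the large round cutting pad flat in the round recess of its bed. Then push the side gauge's lock button down so that its arm springs free, take the arm by its upright knob and draw it out to the 100 mm line of its scale (the second long line, level with the mouth of the housing). Finish holding it there, the knob still in your grip, since its spring would draw it back in before I have nipped up the clamp screw, and leave the other things on the bench where they lie.

Things in the scene. Friction and masses are not known exactly. Their poses are not given: they have to be found in the camera images.
- press: The bench punch, fixed: a grey cast base, 320 mm deep (x -140 to 180), 240 mm wide (y +-120), its top 40 mm above the bench. Origin: on the bench, under the base; x away from the robot's side, y left, z up. On it a steel bed plate (150 x 160 mm, centred on the recess, top at z = 52) and along its front edge the gauge housing, a tube along y (x -132 to -98, y -120 to 120, top at z = 68).
- recess (a point): Centre of the floor of the round recess in the bed plate (46 mm above the bench, at x = -15, y = 30 mm in the punch's frame). The recess is 63.5 mm across and 6 mm deep; its axis is vertical. The punch's column (hub 62 mm thick, 245 mm high) stands 155 mm behind it; its head and lever are swung away to the back left, 94 to 245 mm above the bench.
- pad: The large round cutting pad: a plain white nylon disc, 60 mm diameter, 16 mm thick, its rims chamfered (2.5 mm below, 1.5 mm above), about 55 g, lying flat on the bench. Origin: centre of its underside. Seated in the recess, it stands 10 mm proud of the bed plate.
- lock_button (a joint): Push of the gauge's lock button, 0 (up) to 0.005 m (fully down), sprung up with 2 N at the start and 4.5 N fully down. Up, its tooth blocks the arm; from 3 mm down the arm is free. Once the arm has sprung out, the tooth rides under the arm and the button stays about 3 mm down.
- lock_button_top (a point): Centre of the lock button's top: a round steel button, 20 mm diameter, pressed straight down, on the gauge housing 70 mm from its mouth; 82 mm above the bench when up (14 mm above the housing).
- gauge_arm (a joint): Travel of the telescoping gauge arm out of its housing, along the punch's -y (to the right): 0 parked and locked, 0.150 m end stop. Cross lines on the bar every 10 mm, long ones at 50, 100, 150; the line level with the mouth is this value. Unlocked, a coil spring (35 N/m, free at 30 mm) pushes it out to 23-30 mm; drawn further it pulls back, 2.5 N at 100 mm.
- gauge_knob: Dark steel pull knob upright on the steel head (30 x 24 mm) at the end of the gauge arm: 22 mm diameter from 4 to 34 mm above its origin. Origin: centre of its foot, 72 mm above the bench; parked, it is 20 mm beyond the housing's mouth. It moves with the arm. A low stop plate (6 mm thick, top at 71 mm) runs from the head along the punch's +x.
- gauge_mouth (a point): Middle of the housing's mouth, on the top of the bar (60 mm above the bench): where the scale is read.
- square_pad: Bystander: a square white nylon pad, 56 x 56 x 16 mm. Origin: centre of its underside.
- small_pad: Bystander: a small round white nylon pad, 40 mm diameter, 16 mm thick. Origin: centre of its underside.
- bone_folder: Bystander: flat bone folder, 130 x 20 x 5 mm. Origin: centre of its underside.
- awl: Bystander: awl with a wooden handle, 135 mm long, 28 mm high, lying along its x. Origin: under its middle.
- paste_jar: Bystander: closed glass jar, 72 mm diameter, 85 mm high. Origin: centre of its underside.
- brass_weight: Bystander: brass weight with a grip knob, 52 mm diameter, 66 mm high. Origin: centre of its underside.

How it is judged (in metres and radians):
On the way, in this order (a step that is already met when the one before it is completed fails the run):
1. the large round pad lies flat in the recess, let go, the gauge arm still parked (horizontal distance between pad and recess below 0.004 m and z of pad in the frame of recess below 0.002 m and angle between pad's own z axis and vertical below 0.05 rad and not (contact force between the fingers and pad above 0.1 N) and value of joint gauge_arm below 0.005 m), for 0.3 s.
2. the lock button has been pushed down and the gauge arm has sprung free (value of joint lock_button above 0.002 m and value of joint gauge_arm above 0.01 m), for 0.1 s.
3. the gauge arm is held by its knob at the 100 mm line (value of joint gauge_arm between 0.097 and 0.103 m and contact force between the fingers and gauge_knob above 5 N), for 0.3 s.
At the end, for the whole second after the job is handed in: The gauge arm stands at 100 mm (within 3 mm) and still, its knob in the robot's fingers (over 5 N); the large round pad lies in the recess, within 4 mm of its centre, flat (0.05 rad), at most 2 mm above its floor, and not touched by the fingers (all of step 3 and horizontal distance between pad and recess below 0.004 m and z of pad in the frame of recess below 0.002 m and angle between pad's own z axis and vertical below 0.05 rad and not (contact force between the fingers and pad above 0.1 N) and velocity of joint gauge_arm between -0.01 and 0.01 m/s); the arm keeps its last pose, push and grip.
It fails at once if another thing on the bench is moved more than 25 mm (distance of any of square_pad, small_pad, bone_folder, awl, paste_jar, brass_weight from where it was at the start of the episode above 0.025 m).
It also fails if it takes over 64 s, if anything falls off the work surface, if the arm or the gripper's body presses on something with over 40 N, if the wrist force passes 120 N, or if a joint passes its speed limit or range.

ROBOT

A 7-joint arm with a two-finger parallel gripper is mounted at the origin on the work surface. World frame = base frame: x ahead of the robot, y to its left, z up, the work surface at z = 0. Lengths are in m, angles in degrees, forces in N, time in s.
With the tool pointing down it reaches from about 0.425 to 0.875 m from the base axis. Payload 4.7 kg.
Tool frame: the origin (TCP) lies between the finger pads; the fingertips stand env.tip_reach ahead of it and the grasp point (between the pads) lies 2 mm behind it (env.tip_reach is the distance from the TCP to the fingertips, in m); z points along the fingers, y is the line along which they close (so a half turn about z gives the same grasp; the last joint's range is limited). The gripper opens to 87 mm and grips with 3 to 60 N. Pads are 19 mm wide; open, the fingers measure 117 mm over their backs; the gripper's body (75 mm by 190 mm) begins 51 mm behind the grasp point.
Start: joints at [64.463, 18.392, -4.016, 83.108, 1.295, 78.541, -3.26], TCP at [0.288, -0.583, 0.24] pointing down, gripper open.
Joint ranges: [-163.93, 163.93], [-17.29, 119.83], [-79.2, 71.16], [3.27, 140.29], [-89.18, 269.18], [5.43, 117.66], [-154.24, 154.24]. Speed limits (degrees/s): [147.25, 147.25, 180, 180, 180, 180, 180].

INTERFACE

Orientations are given as [roll, pitch, yaw] about the fixed x, y, z axes, in that order (R = Rz(yaw) Ry(pitch) Rx(roll)).
In Python, from cell import env, cams, workorder gives the robot as it stands (env), with the cameras (cams) and the job (workorder).
- The arm moves only by the tool run_rows, called after ">>>" by a JSON object that holds its "name" and its "arguments", one argument or row to a line. Schema: {"type":"object","properties":{"rows":{"type":"array","items":{"type":"object","properties":{"trans":{"type":"array","items":{"type":"number"},"minItems":3,"maxItems":3},"yaw":{"type":"number"},"aperture":{"type":"number"}},"additionalProperties":false,"required":["aperture"]},"minItems":1,"maxItems":8},"clamp_n":{"type":"number"},"only":{"type":"string"},"quiet":{"type":"boolean"},"lines":{"type":"string"}},"required":["rows"],"additionalProperties":false}. rows is a list of rows, 1 to 8 of them, each an object with the fields trans (a list: dx, dy, dz in units of 20 mm), yaw (a turn about the tool's z in degrees), aperture (the finger opening in m); a field left out counts as zero (the opening has to be given); each row is the pose to reach, as a shift and turn from the pose commanded when the call began, along the tool's axes at that moment; what a row does not reach only later rows make up. A row lasts 1/12 s, in which the tool goes at most 0.0417 m and 7.16 degrees, less where a joint would pass 70% of its speed; a pose out of reach is approached as far as the arm can. The fingers move at their own pace and stop on an object; clamp_n is the grip in N (left out, the last holds). Time passes only in rows, so rows that do not move let the fingers close. The tool returns the time, the measured TCP pose, the force, the opening and the grip force at its end. only (a regular expression) keeps the lines of the reply that match it, lines (a string "A,B") keeps lines A to B, and quiet returns only ok. Input that does not fit is refused with a message, and nothing moves.
- env.get_obs(): the state, without advancing time (a new reading comes with each control period).
- cams.read_camera(name): name is "scene" or "top" or "wrist"; returns a dict with "color" (400x640x3 uint8, blue, green, red), "fx", "fy", "cx", "cy" (pixels), "world_from_camera" (4x4, takes a point from camera to world coordinates). Camera axes: x right, y down, z forward; pixel columns grow to the right and rows downward; lengths in m; the calibration is good to about 2 mm. A picture is of the moment at which its call begins. There is no depth.
- workorder.sign_off(): hands the job in; it is judged then, once.
The state is a dict: "time_s": time; "qpos": joint angles; "joint_velocities": joint speeds; "effort": joint torques, N m; "tool_pos": TCP position; "tool_rot": TCP orientation; "force": force on the tool from outside, world axes, zero at the start; "wrist_torque": the same for the moment, N m; "grip_width": finger opening in m; "grasp_force": force on a finger pad.
Only numpy, scipy, OpenCV 4.12 (cv2) and the standard library are available. Lean on these libraries where they do the work, as an engineer would, in place of code of your own. Each camera call takes 0.05 s, during which the arm holds its last target. There are 200 camera calls.

## Working session

There is one attempt and no reset: what is moved stays moved. The work goes in short steps, Python scripts to look and compute and a tool call to move; the robot and the scene stay as the last step left them, time stands still between calls to the robot, and variables do not carry over. Pictures are saved under pics/ and viewed, at most 14 in all, crops included, and the job is handed in when it is done.

```bash
ls; mkdir -p pics
```

Run:
```python
from cell import env, cams, workorder
import cv2,numpy as np
for n in("scene","top"):
    c=cams.read_camera(n);cv2.imwrite(f"pics/{n}0.png",c["color"])
    print(n,c["fx"],c["cx"],c["cy"],np.round(c["world_from_camera"],3).tolist())
o=env.get_obs();print(o["time_s"],o["tool_pos"],o["tool_rot"],o["grip_width"],env.tip_reach)
```

```text
cell.py
pics
scene 415.8538048139392 318.86831733335003 194.7123693625038 [[0.678, 0.53, -0.51, 1.151], [0.735, -0.506, 0.451, -0.499], [-0.019, -0.68, -0.733, 0.925], [0.0, 0.0, 0.0, 1.0]]
top 516.0268144270658 321.56195749224565 198.28223221457537 [[-0.022, -0.999, 0.041, 0.474], [-1.0, 0.023, 0.014, 0.011], [-0.015, -0.041, -0.999, 1.486], [0.0, 0.0, 0.0, 1.0]]
0.1 [ 0.28820267 -0.58209537  0.23859604] [-1.79904335e+02  7.23081821e-03  2.63488333e+01] 0.08716386474386975 0.017
```

View pics/top0.png

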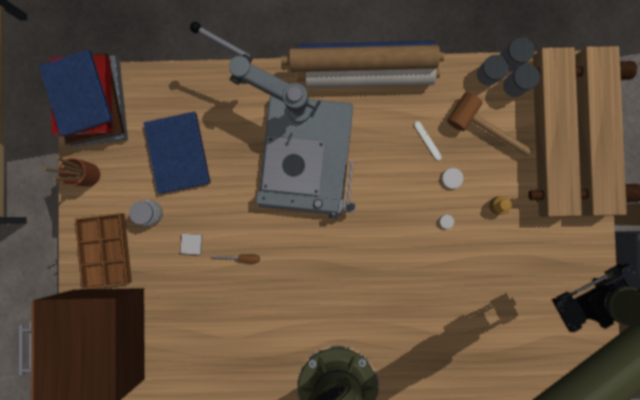

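View pics/scene0.png

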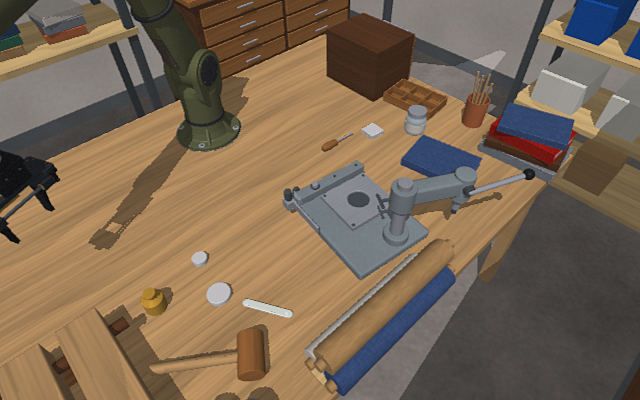

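The top view shows the large pad at about (452,179), with the small pad at (446,222) and the folder at (428,140) near it. The recess is at (293,165), the button at (318,203) and the knob at (350,207). In the scene view the pad is at (219,294), the recess at (358,200), the button at about (312,189) and the knob at about (289,193).

Create h.py:
```python
from cell import env, cams, workorder
import cv2,numpy as np
def ray(c,u,v):
    M=np.array(c["world_from_camera"]);d=M[:3,:3]@[(u-c["cx"])/c["fx"],(v-c["cy"])/c["fy"],1]
    return M[:3,3],d/np.linalg.norm(d)
def onz(c,u,v,z):
    o,d=ray(c,u,v);return o+d*(z-o[2])/d[2]
def tri(c1,p1,c2,p2):
    o,d=ray(c1,*p1);q,e=ray(c2,*p2)
    s=np.linalg.lstsq(np.c_[d,-e],q-o,rcond=None)[0]
    a,b=o+d*s[0],q+e*s[1];return (a+b)/2,np.linalg.norm(a-b)
def blobs(mask,box):
    x0,y0,x1,y1=box;m=np.zeros_like(mask);m[y0:y1,x0:x1]=mask[y0:y1,x0:x1]
    cs=cv2.findContours(m,cv2.RETR_EXTERNAL,cv2.CHAIN_APPROX_NONE)[0]
    return max(cs,key=cv2.contourArea)
```

Run:
```python
from h import *
C={n:cams.read_camera(n) for n in("top","scene")}
np.set_printoptions(precision=4,suppress=True)
for n,pb,rb in(("top",(435,165,470,195),(275,148,312,182)),("scene",(203,278,235,310),(343,188,373,212))):
    c=C[n];g=cv2.cvtColor(c["color"],cv2.COLOR_BGR2GRAY);hsv=cv2.cvtColor(c["color"],cv2.COLOR_BGR2HSV)
    k=blobs(((hsv[...,1]<50)&(g>140)).astype(np.uint8)*255,pb)
    w=np.array([onz(c,*p,0.016)[:2] for p in k[:,0]],np.float32);print(n,"pad",cv2.minEnclosingCircle(w), w.min(0),w.max(0))
    sub=g[rb[1]:rb[3],rb[0]:rb[2]];t,_=cv2.threshold(sub,0,255,cv2.THRESH_OTSU)
    k=blobs((g<t).astype(np.uint8)*255,rb)
    w=np.array([onz(c,*p,0.052)[:2] for p in k[:,0]],np.float32);print(n,"rec",cv2.fitEllipse(w),t)
crop=cv2.resize(C["top"]["color"][90:220,250:365],None,fx=4,fy=4,interpolation=cv2.INTER_CUBIC)
crop2=cv2.resize(C["scene"]["color"][155:280,275:435],None,fx=4,fy=4,interpolation=cv2.INTER_CUBIC)
cv2.imwrite("pics/t1.png",np.clip(crop*1.5,0,255).astype(np.uint8));cv2.imwrite("pics/s1.png",crop2)
```

```text
top pad ((0.5855714082717896, -0.34293192625045776), 0.028197912499308586) [ 0.5586 -0.369 ] [ 0.6131 -0.3174]
top rec ((0.6292627453804016, 0.1087413877248764), (0.06074327230453491, 0.0612722747027874), 139.51307678222656) 82.0
scene pad ((0.5910578966140747, -0.34251895546913147), 0.032838884741067886) [ 0.5583 -0.3722] [ 0.6228 -0.3136]
scene rec ((0.6320424675941467, 0.1068359985947609), (0.055286992341279984, 0.06060156971216202), 132.07664489746094) 104.0
```

View pics/t1.png

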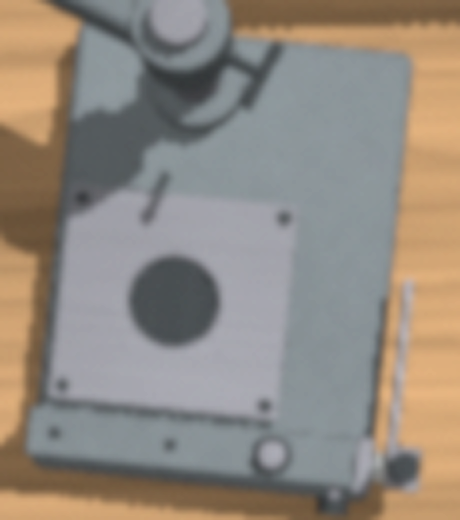

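View pics/s1.png

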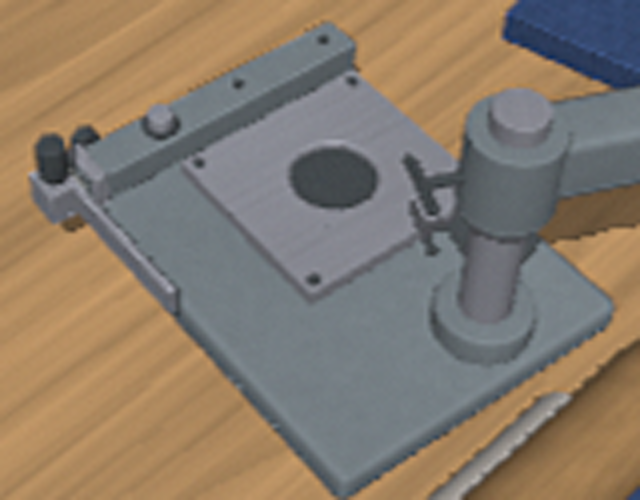

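Top crop: the button top is at (270,455), the knob top at (402,466), the bed screws at (83,199), (284,217), (62,384) and (265,405), and the recess at (174,300). Scene crop: the button top is at (162,112) and the knob top at (48,142). The T-handle is up on the column, clear of the bed.

Run:
```python
from h import *
np.set_printoptions(precision=4,suppress=True)
c=cams.read_camera("top");s=cams.read_camera("scene")
T=lambda x,y:(x/4+250-.375,y/4+90-.375)
S=lambda x,y:(x/4+275-.375,y/4+155-.375)
q=[onz(c,*T(*p),.052)[:2] for p in((83,199),(284,217),(62,384),(265,405))]
y1=q[0]-q[1];y2=q[2]-q[3];x1=q[0]-q[2];x2=q[1]-q[3]
print("yaws",[np.degrees(np.arctan2(v[1],v[0])) for v in(x1,x2)],[np.degrees(np.arctan2(v[1],v[0]))-90 for v in(y1,y2)],"centre",np.mean(q,0))
qs=[onz(s,*S(*p),.052)[:2] for p in((352,82),(200,162),(314,279))]
print("scene screws",np.array(qs),np.array(q))
rec,e=tri(c,T(174,300),s,S(334,178));print("rec",rec,e)
for n,a,b,z in(("button",(270,455),(162,109),.082),("knob",(402,465),(49,142),.106)):
    print(n,tri(c,T(*a),s,S(*b)),onz(c,*T(*a),z),onz(s,*S(*b),z))
for yaw in(-5,-6):
    a=np.radians(yaw);R=np.array([[np.cos(a),-np.sin(a)],[np.sin(a),np.cos(a)]])
    r=np.array([.630,.108]);print(yaw,"pred button",r+R@[-100,-80]/1 if 0 else r+R@[-.100,-.080],"knob",r+R@[-.100,-.170])
o=env.get_obs();y=np.radians(o["tool_rot"][2]);p=o["tool_pos"]
d=np.array([.588,-.343,.06])-p;tx=np.array([np.cos(y),np.sin(y)]);ty=np.array([np.sin(y),-np.cos(y)])
print(d,d[:2]@tx,d[:2]@ty,-d[2])
```

```text
yaws [np.float64(-7.485195375164976), np.float64(-7.003179054770931)] [np.float64(-6.53400910696962), np.float64(-7.224511377785575)] centre [0.6287 0.109 ]
scene screws [[0.575  0.1867]
 [0.5559 0.0489]
 [0.6866 0.031 ]] [[0.7019 0.1709]
 [0.6858 0.0306]
 [0.5726 0.1879]
 [0.5547 0.0467]]
rec [0.6302 0.1092 0.0482] 0.0008061848190485607
button (array([0.5197, 0.0444, 0.0824]), np.float64(0.002726784633098665)) [0.5189 0.0433 0.082 ] [0.5202 0.0457 0.082 ]
knob (array([ 0.5089, -0.046 ,  0.1062]), np.float64(0.0017004563572068081)) [ 0.5094 -0.0453  0.106 ] [ 0.5082 -0.0465  0.106 ]
-5 pred button [0.5234 0.037 ] knob [ 0.5156 -0.0526]
-6 pred button [0.5222 0.0389] knob [ 0.5128 -0.0506]
[ 0.2997  0.2394 -0.1792] 0.3747599930468203 -0.08154200596840777 0.17920518014988565
```

The rows are not in the units I measure in: shifts go in units of 20 mm. I convert before sending: 0.24 m is 12, 0.12 m is 6.

>>> {"name": "run_rows", "arguments": {
  "rows": [
    {"trans":[2, -0.4, 0], "yaw":4, "aperture":0.087},
    {"trans":[4, -0.8, 0], "yaw":9, "aperture":0.087},
    {"trans":[6, -1.25, 0], "yaw":14, "aperture":0.087},
    {"trans":[8, -1.7, 0], "yaw":19, "aperture":0.087},
    {"trans":[10, -2.15, 0], "yaw":24, "aperture":0.087},
    {"trans":[12, -2.6, 0.5], "yaw":29, "aperture":0.087},
    {"trans":[14, -3.05, 1], "yaw":33.4, "aperture":0.087},
    {"trans":[15.9, -3.5, 1.25], "yaw":33.4, "aperture":0.087}
  ]
}}

```text
time_s: 0.97
tool_pos: [0.5433, -0.377, 0.2136]
tool_rot: [-180.0, 0.0, -7.2]
force: [0.4, -0.9, -0.1]
grip_width: 0.0869
grasp_force: 0.0
```

Run:
```python
from h import *
o=env.get_obs();y=np.radians(o["tool_rot"][2]);p=o["tool_pos"]
d=np.array([.588,-.343,.11])-p;tx=np.array([np.cos(y),np.sin(y)]);ty=np.array([np.sin(y),-np.cos(y)])
print(o["tool_rot"],d,d[:2]@tx,d[:2]@ty,-d[2])
```

```text
[-1.79989764e+02  4.97472899e-02 -7.24806459e+00] [ 0.0446976   0.03402779 -0.10359843] 0.0400472982911632 -0.03939517255998961 0.10359843068471146
```

>>> {"name": "run_rows", "arguments": {
  "rows": [
    {"trans":[1, -1, 1.25], "aperture":0.087},
    {"trans":[2, -1.95, 2.5], "aperture":0.087},
    {"trans":[2, -1.95, 3], "aperture":0.087},
    {"trans":[2, -1.95, 3], "aperture":0.087}
  ]
}}

```text
time_s: 1.3
tool_pos: [0.5864, -0.3414, 0.1503]
tool_rot: [-179.8, 0.4, -6.8]
force: [-1.4, -0.8, -0.3]
grip_width: 0.0871
grasp_force: 0.0
```

Run:
```python
from h import *
np.set_printoptions(precision=4,suppress=True)
c=cams.read_camera("wrist");cv2.imwrite("pics/w1.png",c["color"])
o=env.get_obs();print(o["tool_pos"],o["tool_rot"]);print(c["fx"],np.array(c["world_from_camera"]))
g=cv2.cvtColor(c["color"],cv2.COLOR_BGR2GRAY);hsv=cv2.cvtColor(c["color"],cv2.COLOR_BGR2HSV)
for k in cv2.findContours(((hsv[...,1]<50)&(g>140)).astype(np.uint8),cv2.RETR_EXTERNAL,cv2.CHAIN_APPROX_NONE)[0]:
    if cv2.contourArea(k)>500:
        w=np.array([onz(c,*p,0.016)[:2] for p in k[:,0]],np.float32);print(cv2.boundingRect(k),cv2.fitEllipse(w))
```

```text
[ 0.5859 -0.3443  0.1526] [-179.9535    0.2194   -6.9895]
313.6844574591186 [[-0.1181 -0.9613 -0.249   0.6533]
 [-0.993   0.1132  0.0341 -0.3507]
 [-0.0045  0.2513 -0.9679  0.2963]
 [ 0.      0.      0.      1.    ]]
(286, 163, 64, 64) ((0.5852414965629578, -0.341498464345932), (0.05833654850721359, 0.059883542358875275), 82.6521987915039)
(173, 12, 107, 130) ((0.6935560703277588, -0.27882033586502075), (0.020194215700030327, 0.16411422193050385), 120.81792449951172)
```

View pics/w1.png

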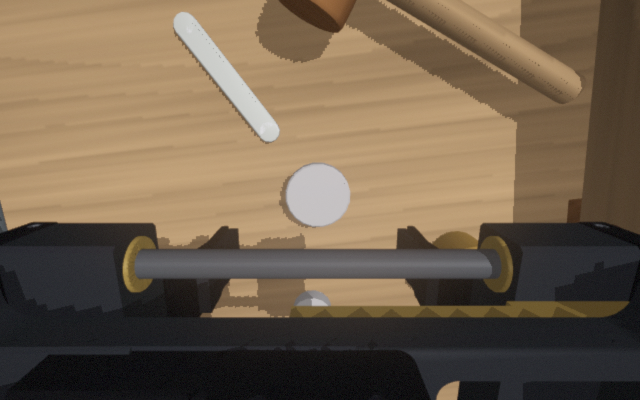

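The wrist view shows the pad at (318,195), centred between the fingers, with the bone folder clear at (225,75).

To row units: 0.128 m is 6.4, 0.126 m is 6.3.

>>> {"name": "run_rows", "arguments": {
  "rows": [
    {"trans":[0, 0, 1.75], "aperture":0.087},
    {"trans":[0, 0, 3.5], "aperture":0.087},
    {"trans":[0, 0, 5], "aperture":0.087},
    {"trans":[0, 0, 5.9], "aperture":0.087},
    {"trans":[0, 0, 6.3], "aperture":0.087},
    {"trans":[0, 0, 6.4], "aperture":0.087},
    {"trans":[0, 0, 6.4], "aperture":0.087},
    {"trans":[0, 0, 6.4], "aperture":0.087}
  ]
}}

```text
time_s: 2.02
tool_pos: [0.5879, -0.3464, 0.0291]
tool_rot: [179.9, -0.2, -7.1]
force: [0.5, -0.1, 0.4]
grip_width: 0.0868
grasp_force: 0.0
```

>>> {"name": "run_rows", "arguments": {
  "rows": [
    {"aperture":0.05},
    {"aperture":0.05},
    {"aperture":0.05},
    {"aperture":0.05},
    {"aperture":0.05},
    {"aperture":0.05}
  ],
  "clamp_n": 25
}}

```text
time_s: 2.52
tool_pos: [0.587, -0.3448, 0.0268]
tool_rot: [180.0, -0.0, -7.0]
force: [-0.3, 0.4, 0.6]
grip_width: 0.0592
grasp_force: 25.0
```

To row units: -0.12 m is -6, -0.2 m is -10.

>>> {"name": "run_rows", "arguments": {
  "rows": [
    {"trans":[0, 0, -1], "aperture":0.05},
    {"trans":[0, 0, -2.5], "aperture":0.05},
    {"trans":[0, -0.75, -4.25], "aperture":0.05},
    {"trans":[-0.05, -2.25, -5.5], "aperture":0.05},
    {"trans":[-0.15, -4, -6], "aperture":0.05},
    {"trans":[-0.2, -6, -6], "aperture":0.05},
    {"trans":[-0.25, -8, -6], "aperture":0.05},
    {"trans":[-0.3, -10, -6], "aperture":0.05}
  ]
}}

```text
time_s: 3.18
tool_pos: [0.6054, -0.1441, 0.1471]
tool_rot: [180.0, -0.1, -7.1]
force: [1.5, -0.2, -0.5]
grip_width: 0.0589
grasp_force: 25.0
```

>>> {"name": "run_rows", "arguments": {
  "rows": [
    {"trans":[-0.05, -2, 0], "aperture":0.05},
    {"trans":[-0.1, -4, 0], "aperture":0.05},
    {"trans":[-0.15, -6, 0], "aperture":0.05},
    {"trans":[-0.2, -8, 0], "aperture":0.05},
    {"trans":[-0.25, -9.75, 0], "aperture":0.05},
    {"trans":[-0.3, -11, 0], "aperture":0.05},
    {"trans":[-0.3, -11, 0], "aperture":0.05},
    {"trans":[-0.3, -11, 0], "aperture":0.05}
  ]
}}

```text
time_s: 3.85
tool_pos: [0.6261, 0.076, 0.1464]
tool_rot: [-180.0, 0.0, -6.8]
force: [0.6, -0.5, -0.1]
grip_width: 0.0593
grasp_force: 25.0
```

Run:
```python
from h import *
np.set_printoptions(precision=4,suppress=True)
c=cams.read_camera("wrist");cv2.imwrite("pics/w2.png",c["color"])
for n in("top","scene"):cv2.imwrite(f"pics/{n}2.png",cams.read_camera(n)["color"])
o=env.get_obs();print(o["tool_pos"],o["tool_rot"],o["grip_width"],o["grasp_force"])
```

```text
[0.6266 0.0711 0.1463] [179.9108   0.012   -7.205 ] 0.05919305210744609 24.999731183052063
```

View pics/w2.png

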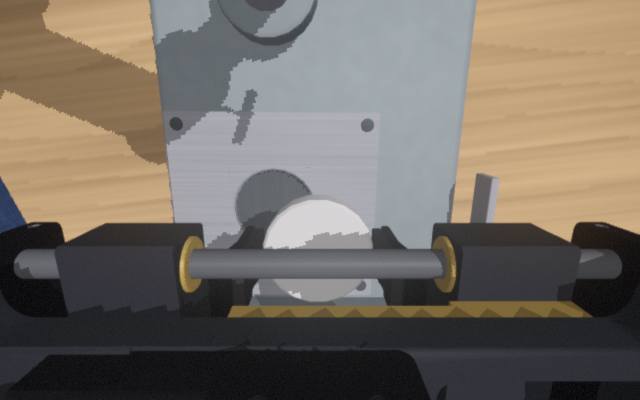

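The pad is held level at about (318,250), and the recess is visible at about (270,200). I'll fit arcs of known radius to both in this view.

Run:
```python
from h import *
from scipy.optimize import least_squares
np.set_printoptions(precision=4,suppress=True)
c=cams.read_camera("wrist");g=cv2.GaussianBlur(cv2.cvtColor(c["color"],cv2.COLOR_BGR2GRAY),(3,3),0).astype(int)
o=env.get_obs();print(o["tool_pos"],o["tool_rot"])
def prof(cx,cy,angs,r0,r1,sign):
    P=[]
    for a in np.radians(angs):
        r=np.arange(r0,r1);u=cx+r*np.cos(a);v=cy-r*np.sin(a)
        s=g[v.round().astype(int),u.round().astype(int)];d=np.gradient(s.astype(float))*sign
        k=d.argmax();P.append((u[k],v[k],d[k]))
    return np.array(P)
def fit(P,z,R=None):
    w=np.array([onz(c,p[0],p[1],z)[:2] for p in P])
    f=(lambda q:np.hypot(*(w-q[:2]).T)-(R or q[2]))
    s=least_squares(f,[*w.mean(0)]+([] if R else [.03]),loss="soft_l1",f_scale=.0005);return s.x,np.abs(f(s.x)).max()
p=prof(318,250,range(35,150,5),40,62,-1);print("pad",p[:,2].min(),fit(p,.136,),fit(p,.136,.0285),fit(p,.136,.030))
r=prof(274,206,range(85,190,5),28,46,1);print("rec",r[:,2].min(),fit(r,.052),fit(r,.052,.03175))
r=prof(274,206,range(60,190,5),28,46,1);print("rec",fit(r,.052),fit(r,.052,.03175))
```

```text
[0.6266 0.0709 0.1463] [179.9243   0.0056  -7.2349]
pad 11.5 (array([0.6228, 0.071 , 0.0309]), np.float64(0.0006641949924825127)) (array([0.6254, 0.0707]), np.float64(0.0010308496012489017)) (array([0.6238, 0.0708]), np.float64(0.0007559496681817761))
rec 12.0 (array([0.6286, 0.1094, 0.0314]), np.float64(0.0009212515427779802)) (array([0.6283, 0.1092]), np.float64(0.0009478495079916355))
rec (array([0.6289, 0.1096, 0.0311]), np.float64(0.0009425427960854382)) (array([0.6282, 0.1094]), np.float64(0.0010202829328008131))
```

To row units: 0.064 m is 3.2, -0.0388 m is -1.94.

>>> {"name": "run_rows", "arguments": {
  "rows": [
    {"trans":[0, -1, 0], "aperture":0.05},
    {"trans":[0, -1.94, 0.5], "aperture":0.05},
    {"trans":[0, -1.94, 2], "aperture":0.05},
    {"trans":[0, -1.94, 2.9], "aperture":0.05},
    {"trans":[0, -1.94, 3.2], "aperture":0.05},
    {"trans":[0, -1.94, 3.2], "aperture":0.05},
    {"trans":[0, -1.94, 3.2], "aperture":0.05}
  ]
}}

```text
time_s: 4.63
tool_pos: [0.6318, 0.1106, 0.083]
tool_rot: [180.0, -0.0, -7.2]
force: [0.5, -0.4, 0.2]
grip_width: 0.059
grasp_force: 25.0
```

Run:
```python
from h import *
from scipy.optimize import least_squares
np.set_printoptions(precision=4,suppress=True)
o=env.get_obs();print(o["tool_pos"],o["tool_rot"],o["force"])
for n,x0,x1,y0,y1 in(("wrist",170,470,90,320),("scene",310,410,150,250)):
    c=cams.read_camera(n);k=2 if n=="wrist" else 5
    cv2.imwrite(f"pics/{n}3.png",cv2.resize(c["color"][y0:y1,x0:x1],None,fx=k,fy=k,interpolation=cv2.INTER_CUBIC))
```

```bash
python3 -c "
import cv2,numpy as np
a=cv2.imread('pics/wrist3.png');b=cv2.imread('pics/scene3.png')
a=cv2.resize(a,(480,368));b=cv2.resize(b,(320,320));o=np.zeros((368,800,3),np.uint8);o[:,:480]=a;o[:320,480:]=b;cv2.imwrite('pics/c3.png',o)"
```

```text
[0.6318 0.1106 0.083 ] [179.9841  -0.0292  -7.1691] [ 0.5451 -0.4369  0.185 ]
```

View pics/c3.png

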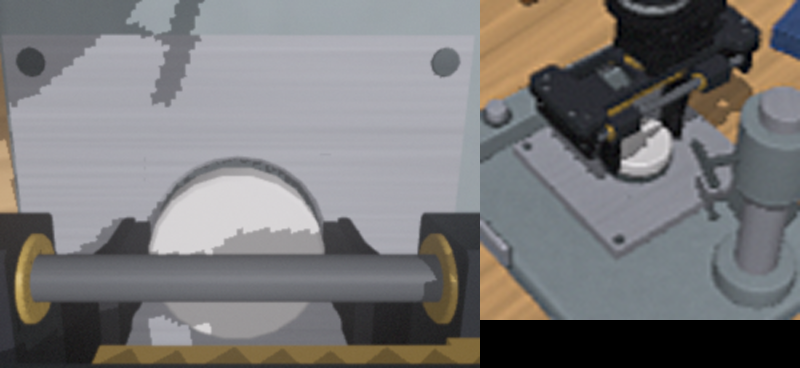

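The left panel shows the pad over the recess, with the recess rim as an even dark arc around it (centre about (240,165)). The two are well centred, so I'll lower it in.

To row units: 0.009 m is 0.45, 0.008 m is 0.4.

>>> {"name": "run_rows", "arguments": {
  "rows": [
    {"trans":[0, 0, 0.1], "aperture":0.05},
    {"trans":[0, 0, 0.2], "aperture":0.05},
    {"trans":[0, 0, 0.3], "aperture":0.05},
    {"trans":[0, 0, 0.35], "aperture":0.05},
    {"trans":[0, 0, 0.4], "aperture":0.05},
    {"trans":[0, 0, 0.45], "aperture":0.05},
    {"trans":[0, 0, 0.45], "aperture":0.05}
  ],
  "clamp_n": 15
}}

```text
time_s: 5.32
tool_pos: [0.6311, 0.1119, 0.0732]
tool_rot: [180.0, 0.0, -7.0]
force: [1.0, -0.3, 0.1]
grip_width: 0.0594
grasp_force: 15.0
```

To row units: 0.002 m is 0.1, 0.001 m is 0.05.

>>> {"name": "run_rows", "arguments": {
  "rows": [
    {"trans":[0, 0, 0.05], "aperture":0.05},
    {"trans":[0, 0, 0.1], "aperture":0.05},
    {"trans":[0, 0, 0.1], "aperture":0.05},
    {"trans":[0, 0, 0.1], "aperture":0.05}
  ]
}}

```text
time_s: 5.65
tool_pos: [0.6314, 0.112, 0.0728]
tool_rot: [180.0, -0.0, -7.1]
force: [-2.6, -1.1, 5.7]
grip_width: 0.0592
grasp_force: 15.0
```

Contact came at the expected height (0.0268 + 0.046 = 0.0728). Releasing now.

To row units: -0.07 m is -3.5, -0.04 m is -2.

>>> {"name": "run_rows", "arguments": {
  "rows": [
    {"aperture":0.062},
    {"aperture":0.07},
    {"aperture":0.078},
    {"aperture":0.078},
    {"aperture":0.078},
    {"trans":[0, 0, -0.5], "aperture":0.078},
    {"trans":[0, 0, -2], "aperture":0.078},
    {"trans":[0, 0, -3.5], "aperture":0.078}
  ]
}}

```text
time_s: 6.32
tool_pos: [0.63, 0.1117, 0.1413]
tool_rot: [179.9, 0.2, -7.0]
force: [0.8, -0.4, 0.5]
grip_width: 0.0775
grasp_force: 0.0
```

>>> {"name": "run_rows", "arguments": {
  "rows": [
    {"trans":[-1.5, 0, 0], "aperture":0.078},
    {"trans":[-3, 0, 0], "aperture":0.078},
    {"trans":[-4, 0, 0], "aperture":0.078},
    {"trans":[-4, 0, 0], "aperture":0.05},
    {"trans":[-4, 0, 0], "aperture":0.02},
    {"trans":[-4, 0, 0], "aperture":0}
  ]
}}

```text
time_s: 6.82
tool_pos: [0.5529, 0.1215, 0.1424]
tool_rot: [-180.0, -0.1, -7.1]
force: [1.1, 0.9, -0.1]
grip_width: 0.0652
grasp_force: 0.0
```

Run:
```python
from h import *
np.set_printoptions(precision=4,suppress=True)
o=env.get_obs();print(o["tool_pos"],o["tool_rot"],o["force"])
c=cams.read_camera("wrist");a=c["color"]
hsv=cv2.cvtColor(a,cv2.COLOR_BGR2HSV);g=hsv[...,2]
cv2.imwrite("pics/w4.png",a)
```

```text
[0.5529 0.1215 0.1424] [-179.9929   -0.1086   -7.0769] [ 1.1023  0.8505 -0.1371]
```

View pics/w4.png

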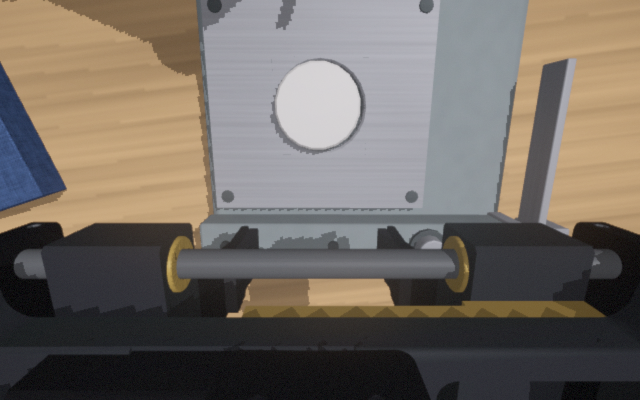

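The pad sits in the recess at about (318,105) with an even thin ring around it, so it is seated. Next is the button.

To row units: -0.0233 m is -1.165, 0.081 m is 4.05.

>>> {"name": "run_rows", "arguments": {
  "rows": [
    {"trans":[-0.4, 1.5, 0], "aperture":0},
    {"trans":[-0.8, 3, 0], "aperture":0},
    {"trans":[-1.165, 4.05, 1], "aperture":0},
    {"trans":[-1.165, 4.05, 1.5], "aperture":0},
    {"trans":[-1.165, 4.05, 1.5], "aperture":0},
    {"trans":[-1.165, 4.05, 1.5], "aperture":0},
    {"trans":[-1.165, 4.05, 1.5], "aperture":0},
    {"trans":[-1.165, 4.05, 1.5], "aperture":0}
  ]
}}

```text
time_s: 7.53
tool_pos: [0.5199, 0.0456, 0.1124]
tool_rot: [-179.9, -0.1, -6.9]
force: [-0.0, 0.1, -0.0]
grip_width: 0.0089
grasp_force: 0.0
```

Run:
```python
from h import *
o=env.get_obs();print(o["tool_pos"],o["grip_width"])
for i in range(1):
    c=cams.read_camera("scene");cv2.imwrite("pics/s5.png",cv2.resize(c["color"][140:240,260:400],None,fx=5,fy=5,interpolation=cv2.INTER_CUBIC))
```

```text
[0.5199463  0.04564244 0.11235932] 0.008937053328439828
```

View pics/s5.png

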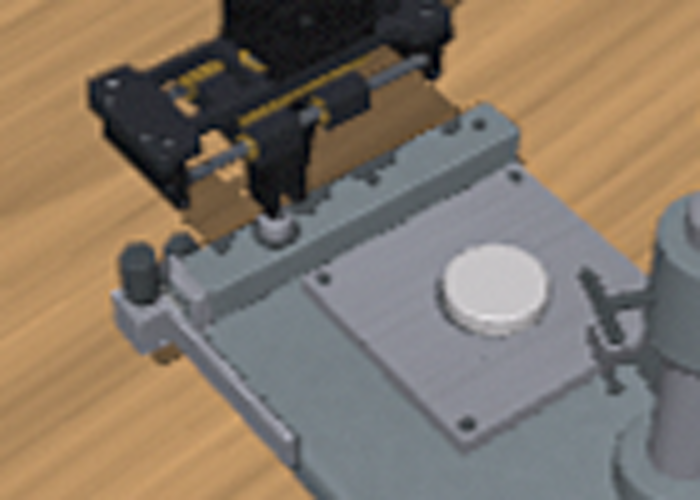

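The pad is flat in the recess at (495,285), and the closed fingers are right above the button at (278,225). Pressing.

To row units: 0.0175 m is 0.875, 0.016 m is 0.8.

>>> {"name": "run_rows", "arguments": {
  "rows": [
    {"trans":[0, 0, 0.4], "aperture":0},
    {"trans":[0, 0, 0.6], "aperture":0},
    {"trans":[0, 0, 0.7], "aperture":0},
    {"trans":[0, 0, 0.8], "aperture":0},
    {"trans":[0, 0, 0.875], "aperture":0},
    {"trans":[0, 0, 0.875], "aperture":0},
    {"trans":[0, 0, 0.875], "aperture":0},
    {"trans":[0, 0, 0.875], "aperture":0}
  ]
}}

```text
time_s: 8.25
tool_pos: [0.5188, 0.0445, 0.0945]
tool_rot: [-180.0, -0.0, -7.0]
force: [-1.3, 1.7, 4.8]
grip_width: 0.0006
grasp_force: 2.7
```

To row units: -0.075 m is -3.75, -0.065 m is -3.25.

>>> {"name": "run_rows", "arguments": {
  "rows": [
    {"trans":[0, 0, -1.5], "aperture":0},
    {"trans":[0, 0, -3.25], "aperture":0.03},
    {"trans":[0, 1, -3.75], "aperture":0.06},
    {"trans":[0, 2, -3.75], "aperture":0.06},
    {"trans":[0, 2, -3.75], "aperture":0.06},
    {"trans":[0, 2, -3.75], "aperture":0.06}
  ]
}}

```text
time_s: 8.75
tool_pos: [0.5136, 0.0031, 0.1687]
tool_rot: [180.0, 0.0, -7.2]
force: [-1.2, 1.0, 0.1]
grip_width: 0.026
grasp_force: 0.0
```

Run:
```python
from h import *
np.set_printoptions(precision=4,suppress=True)
o=env.get_obs();print(o["tool_pos"],o["tool_rot"],o["grip_width"])
c=cams.read_camera("wrist");t=cams.read_camera("top");s=cams.read_camera("scene")
k=lambda c,a,b,d,e,f:cv2.resize(c["color"][b:e,a:d],None,fx=f,fy=f,interpolation=cv2.INTER_CUBIC)
A=k(s,240,140,340,240,4);B=k(t,300,160,400,260,4)
cv2.imwrite("pics/c6.png",np.hstack([A,np.clip(B*1.5,0,255).astype(np.uint8)]))
```

```text
[0.5136 0.0031 0.1687] [179.972    0.012   -7.2146] 0.026046302065084213
```

View pics/c6.png

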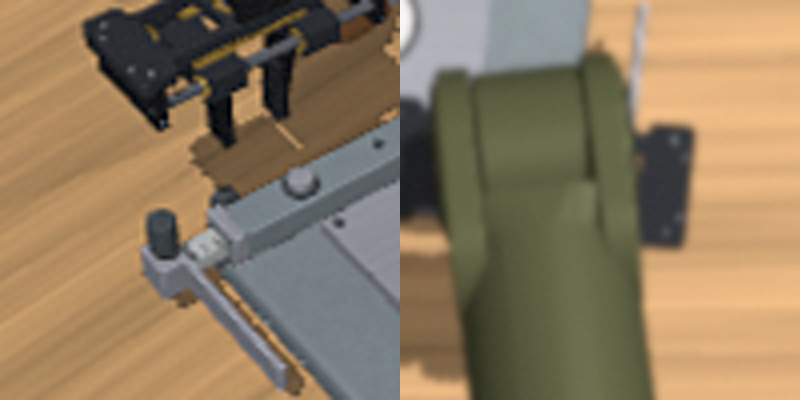

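The arm has sprung out: the white scale bar shows at the mouth (205,245), and the knob top is at (161,218) in the left crop, i.e. scene pixel (280,194).

Run:
```python
from h import *
np.set_printoptions(precision=4,suppress=True)
s=cams.read_camera("scene");k=onz(s,161/4+240-.375,217/4+140-.375,.106);k0=onz(s,49/4+275-.375,142/4+155-.375,.106)
u=np.array([-.122,-.9925]);print(k,k0,(k-k0)[:2]@u,(k-k0)[:2]@[.9925,-.122])
tgt=np.array([.5090,-.0457])+u*((k-k0)[:2]@u);p=env.get_obs()["tool_pos"]
d=tgt-p[:2];print(tgt,d@[.9925,-.122],d@u,p[2]-.098)
```

```text
[ 0.5059 -0.0691  0.106 ] [ 0.5082 -0.0465  0.106 ] 0.022728769339086775 0.0004513547293107484
[ 0.5062 -0.0683] 0.0017040515574491258 0.0741849396432121 0.0704361810305191
```

>>> {"name": "run_rows", "arguments": {
  "rows": [
    {"trans":[0.085, 1.75, 0], "aperture":0.055},
    {"trans":[0.085, 3.5, 0], "aperture":0.055},
    {"trans":[0.085, 3.75, 1], "aperture":0.055},
    {"trans":[0.085, 3.75, 2.25], "aperture":0.055},
    {"trans":[0.085, 3.75, 3.1], "aperture":0.055},
    {"trans":[0.085, 3.75, 3.5], "aperture":0.055},
    {"trans":[0.085, 3.75, 3.5], "aperture":0.055},
    {"trans":[0.085, 3.75, 3.5], "aperture":0.055}
  ]
}}

```text
time_s: 9.62
tool_pos: [0.5066, -0.0694, 0.0991]
tool_rot: [-180.0, 0.0, -7.0]
force: [-0.6, -0.1, 0.7]
grip_width: 0.0546
grasp_force: 0.0
```

>>> {"name": "run_rows", "arguments": {
  "rows": [
    {"aperture":0.01},
    {"aperture":0.01},
    {"aperture":0.01},
    {"aperture":0.01},
    {"aperture":0.01},
    {"aperture":0.01}
  ],
  "clamp_n": 25
}}

```text
time_s: 10.12
tool_pos: [0.5065, -0.0702, 0.0993]
tool_rot: [180.0, -0.0, -7.1]
force: [-0.1, -0.0, 1.1]
grip_width: 0.0228
grasp_force: 0.0
```

>>> {"name": "run_rows", "arguments": {
  "rows": [
    {"aperture":0.01},
    {"aperture":0.01},
    {"aperture":0.01}
  ]
}}

```text
time_s: 10.37
tool_pos: [0.5065, -0.0702, 0.0993]
tool_rot: [180.0, -0.0, -7.1]
force: [-0.3, 0.4, 1.3]
grip_width: 0.021
grasp_force: 25.0
```

Run:
```python
from h import *
s=cams.read_camera("scene");cv2.imwrite("pics/s7.png",s["color"]);p=np.mean([env.get_obs()["tool_pos"]],0);print(p)
```

```text
[ 0.50649563 -0.07017274  0.09926438]
```

To row units: 0.0745 m is 3.725, 0.066 m is 3.3.

>>> {"name": "run_rows", "arguments": {
  "rows": [
    {"trans":[0, 0.6, 0], "aperture":0.01},
    {"trans":[0, 1.3, 0], "aperture":0.01},
    {"trans":[0, 2, 0], "aperture":0.01},
    {"trans":[0, 2.7, 0], "aperture":0.01},
    {"trans":[0, 3.3, 0], "aperture":0.01},
    {"trans":[0, 3.725, 0], "aperture":0.01},
    {"trans":[0, 3.725, 0], "aperture":0.01},
    {"trans":[0, 3.725, 0], "aperture":0.01}
  ]
}}

```text
time_s: 11.08
tool_pos: [0.4972, -0.1444, 0.0993]
tool_rot: [-180.0, -0.0, -7.1]
force: [-1.7, 2.6, 5.4]
grip_width: 0.0213
grasp_force: 25.0
```

Run:
```python
from h import *
np.set_printoptions(precision=4,suppress=True)
s=cams.read_camera("scene");w=cams.read_camera("wrist");print(env.get_obs()["tool_pos"])
A=cv2.resize(s["color"][165:225,250:330],None,fx=7,fy=7,interpolation=cv2.INTER_CUBIC)
cv2.imwrite("pics/c8.png",A);cv2.imwrite("pics/w8.png",w["color"])
```

```text
[ 0.4973 -0.1433  0.0992]
```

View pics/c8.png

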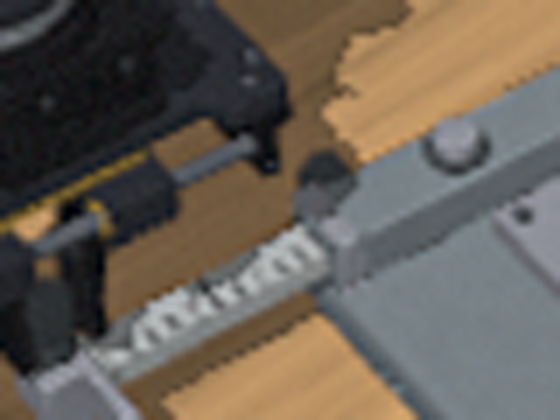

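The bar is drawn far out. The lines show from about (110,350) to the mouth near (330,250), with a long one near (205,290). I'll rectify the bar onto its plane to read it.

Run:
```python
from h import *
np.set_printoptions(precision=1,suppress=True,linewidth=150)
s=cams.read_camera("scene");w=cams.read_camera("wrist")
u=np.array([-.122,-.9925]);x=np.array([.9925,-.122]);m=np.array([.5114,-.0258])
D=np.arange(-20,125,.5);L=np.arange(-20,21,.5)
def rect(c,z):
    M=np.linalg.inv(np.array(c["world_from_camera"]))
    P=np.array([[np.r_[m+u*d/1e3+x*l/1e3,z,1] for d in D] for l in L])@M.T
    return cv2.remap(c["color"],(P[...,0]/P[...,2]*c["fx"]+c["cx"]).astype(np.float32),(P[...,1]/P[...,2]*c["fy"]+c["cy"]).astype(np.float32),cv2.INTER_CUBIC)
R=[rect(s,.06),rect(w,.06)]
cv2.imwrite("pics/r9.png",cv2.resize(np.vstack(R),None,fx=2.7,fy=2.7))
g=cv2.cvtColor(R[0],cv2.COLOR_BGR2GRAY).astype(float)
for l0 in(-8,-5,-2,1,4,7):
    i=np.abs(L-l0)<1.3;p=g[i].mean(0);print(l0,p[::4])
```

```text
-8 [114.  109.6  99.8  76.6  71.   83.6  89.   95.  111.8 107.2 109.2 141.6 146.4 131.8 148.8 151.4 133.8 144.4 160.8 141.6 130.  114.8  92.   98.
 102.8 103.  102.4 100.8  98.8 101.  103.4 103.6 106.  103.8  84.6  78.   92.8 104.2 124.8 152.2 142.6 128.4 142.4 148.  131.2 143.  158.8 124.
  86.   94.2  94.4 101.  105.6 106.8 100.6  65.4  27.4  21.2  23.6  28.4  45.2  68.4  70.8  50.4  36.8  44.   53.   56.2  46.8  42.4  40.6  36.4
  33.8]
-5 [130.6 130.8 123.8 103.4  97.  112.2 118.2 109.2 106.6 105.  125.4 162.8 179.6 181.  184.2 178.4 176.8 184.4 184.  182.  179.2 158.2 117.6  89.4
  94.2 102.8 101.2  99.6 103.8 100.8 100.4 104.4 106.8  98.4  69.2  61.4  85.  115.6 154.4 188.2 184.6 176.4 185.  179.4 175.8 185.  181.2 165.8
 140.2 125.2 108.2 107.8 103.6 106.8 111.8 100.2  71.6  61.4  75.   75.2  73.   80.4  86.   87.6  62.6  47.8  55.6  41.2  36.4  61.2  65.2  58.6
  62.2]
-2 [128.4 131.  132.2 135.  140.4 148.2 148.8 138.6 121.4 106.8 121.8 163.  184.2 182.  175.8 175.6 178.4 175.8 173.2 169.8 178.  179.8 153.  110.8
 100.8 127.8 123.  105.4 101.8  89.2 106.  110.8  95.2  96.4  
[... 868 characters left out ...]
6 181.4 186.4 161.2 109.4 118.2 175.  190.2 167.6 131.  133.6 169.4 184.2 172.6 141.6 140.4 173.6 178.6
 166.6 134.8 128.4 173.8 184.8 155.2  85.6  64.2  96.2 124.  138.2 119.2 109.4 127.2 145.6 154.6 151.8 145.2 143.4 154.4 151.8 146.8 157.  156.8
 151. ]
7 [130.8 130.8 132.6 141.2 145.2 149.2 152.8 143.4 120.4  96.  110.4 148.2 180.2 174.2 133.6 115.4 154.8 183.4 168.  140.6 144.8 174.  189.2 169.
 126.8 128.4 166.4 186.  181.4 162.2 157.4 182.4 187.4 159.6 116.6 120.2 172.  191.6 170.2 124.  125.8 169.8 186.2 165.8 135.8 143.6 174.6 183.8
 177.  151.2 145.  175.  185.8 164.2 124.8 119.  151.6 177.  164.2 115.8  97.  115.8 124.2 136.  139.  124.2 120.  127.4 120.4 121.4 129.6 127.2
 132. ]
```

View pics/r9.png

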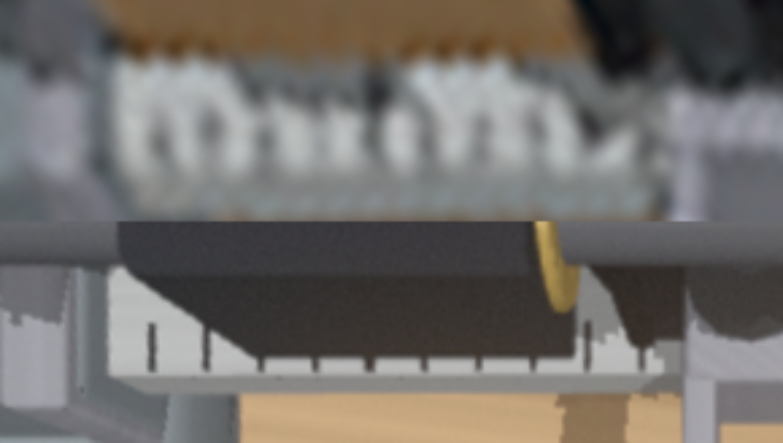

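The wrist strip (bottom) shows the scale clearly. The mouth edge is at x≈108, the lines are at 151 (90), 206 (80), and so on to the long one at 369 (50), spaced 54.5 px per 10 mm. The arm therefore stands at about 98.2 mm, so I'll draw it 1.8 mm further.

To row units: 0.0018 m is 0.09, 0.001 m is 0.05.

>>> {"name": "run_rows", "arguments": {
  "rows": [
    {"trans":[0, 0.05, 0], "aperture":0.01},
    {"trans":[0, 0.09, 0], "aperture":0.01},
    {"trans":[0, 0.09, 0], "aperture":0.01},
    {"trans":[0, 0.09, 0], "aperture":0.01},
    {"trans":[0, 0.09, 0], "aperture":0.01},
    {"trans":[0, 0.09, 0], "aperture":0.01}
  ]
}}

```text
time_s: 11.78
tool_pos: [0.4971, -0.1446, 0.0993]
tool_rot: [-180.0, 0.0, -7.0]
force: [-0.7, 1.9, 5.7]
grip_width: 0.0213
grasp_force: 25.0
```

Run:
```python
from h import *
np.set_printoptions(precision=0,suppress=True,linewidth=170)
w=cams.read_camera("wrist");u=np.array([-.122,-.9925]);x=np.array([.9925,-.122]);m=np.array([.5114,-.0258])
D=np.arange(-6,60,.25);M=np.linalg.inv(np.array(w["world_from_camera"]));G=cv2.cvtColor(w["color"],cv2.COLOR_BGR2GRAY)
for l0 in(2,3,5.5,6.5):
    P=np.array([[np.r_[m+u*d/1e3+x*l0/1e3,.06,1] for d in D]])@M.T
    p=cv2.remap(G,(P[...,0]/P[...,2]*w["fx"]+w["cx"]).astype(np.float32),(P[...,1]/P[...,2]*w["fy"]+w["cy"]).astype(np.float32),cv2.INTER_LINEAR)[0].astype(int)
    mins=[float(D[i]) for i in range(3,len(p)-3) if p[i]==p[i-3:i+4].min() and p[i]<p[[i-3,i+3]].max()-25]
    print(l0,p[:48:2],mins)
print(env.get_obs()["tool_pos"],env.get_obs()["grasp_force"],env.get_obs()["joint_velocities"].max())
```

```text
2 [126 135 129 121 113 106 102 101 102 101  99  96  93 148 177 189 190 190 190 190 190 191 190 191] [0.0, 9.25, 19.5]
3 [126 135 129 121 113 106 104 103 103 102  97  84 100 148 184 190 190 189 189 190 191 190 190 190] [-0.5, 9.5, 19.5]
5.5 [125 133 130 122 112 106 102 101 102 101  99  94  95 141 176 187 188 188 189 189 188 188 189 189] [-0.25, 9.25, 19.25, 29.75, 39.75, 49.75]
6.5 [125 135 129 121 113 106 102 102 101 102 100  96  99 151 178 184 185 186 186 186 186 185 186 186] [-0.5, 9.25, 19.25, 29.25, 39.75, 49.75]
[ 0. -0.  0.] 24.99996867030859 0.08831998503716308
```

The 50 mm line now sits 49.7 mm out from the mouth edge and the 100 mm line is level with the mouth. Grip is 25 N.

>>> {"name": "run_rows", "arguments": {
  "rows": [
    {"aperture":0.01},
    {"aperture":0.01},
    {"aperture":0.01},
    {"aperture":0.01}
  ]
}}

```text
time_s: 12.17
tool_pos: [0.4971, -0.1446, 0.0993]
tool_rot: [-180.0, 0.0, -7.0]
force: [-1.4, 2.7, 5.5]
grip_width: 0.0213
grasp_force: 25.0
```

```bash
python3 -c "
from cell import env, cams, workorder
print(workorder.sign_off())"
```

```text
the job is handed in; nothing more can be done
None
```

The job is handed in: the pad is seated in the recess, the gauge arm reads about 100 mm (within roughly 1 mm), and its knob is held with 25 N; no verdict came back from the judge.

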